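# Lock the glass grinder's spindle and hold its sprung head home

### The job

Lock the glass grinder's spindle by sliding the red-knobbed bolt all the way into its brass keeper. Then turn the knurled collar on the spindle until its hidden keyways drop over the lugs, and push it fully home on its seat against its spring: the program finishes while the gripper is still holding it down there, not letting go. Leave the jars, spray bottle, cup, glass tile and spare head where they are.

Things in the scene. Friction and masses are not known exactly. Their poses are not given: they have to be found in the camera images.
- grinder: bench glass grinder, fixed in the episode (its place and yaw vary): blue box with white deck, 230 x 260 mm, deck 85 mm high. Origin under its centre, z up. On the deck: the spindle boss (dark, 56 mm wide, 20 mm high, its top is point seat), and the barrel bolt with its track along the grinder's y axis
- seat (a point): centre of the top of the spindle boss, on the spindle axis, at grinder (0, -45, 105) mm, axes as the grinder's. The collar's underside lies on it when home. On it, hidden under the collar, a 22 mm spigot 30 mm tall with three lugs 120 degrees apart, each 6 mm wide, out to 18 mm from the axis, top 10 mm above the seat; where they point varies and is hidden
- collar: knurled collar on the spindle, a loose aluminium part with dark ridges and closed top: 46 mm diameter, 40 mm tall, 0.12 to 0.2 kg. Origin at the centre of its underside, z up along the spindle. Inside, three vertical keyways 10 mm wide, 120 degrees apart, open below (about 0.12 rad of play either way round the lugs). A spring ejector holds it 13 mm above the seat; let go, it springs back there
- collar_top (a point): centre of the collar's flat top, 40 mm above its underside; a brass grinding head, 19 mm wide and 12 mm tall, stands on it. Spring: 4 N to start, 8 N when home, less the weight. Pushed down 3 mm it stops on the lugs (rigid) unless keyways and lugs line up; then it drops 13 mm in all, to the seat. It starts 0.4 to 1.7 rad off: turn it either way, at most 1.7 rad
- bolt (a joint): travel of the barrel bolt, m: 0 fully drawn, 0.040 fully home in the brass keeper (end stop), growing as the knob moves along the grinder's -y axis, towards the spindle. Starts between 0 and 0.012. Friction about 2 N, stays where it is left
- bolt_knob (a point): centre of the top of the bolt's upright red knob, 129 mm above the table: 16 mm wide and 16 mm tall on a 10 mm pillar, moves with the bolt; axes as the grinder's, on grinder x = 0, from y = +85 (drawn) to +45 mm (home). Keeper and end guide are blocks 30 mm across and 12 mm along the track, 18 mm above the deck, at y = +20 and +112 mm
- jar_white: bystander: white jar with black lid, 76 mm wide, 105 mm tall; origin under its centre
- jar_red: bystander: red jar with black lid, 72 mm wide, 100 mm tall; origin under its centre
- jar_blue: bystander: blue jar with black lid, 72 mm wide, 100 mm tall; origin under its centre
- spray: bystander: spray bottle with blue trigger head, 72 mm wide, 198 mm tall; origin under its centre
- cup: bystander: paper cup, 64 mm wide, 75 mm tall; origin under its centre
- tile: bystander: green glass tile, 50 x 50 x 6 mm, lying on the grinder's deck near grinder (75, 60) mm; origin under its centre
- spare: bystander: small spare grinding head, brass and dark steel, smooth, 32 mm wide, 34 mm tall, standing on the table; origin under its centre
Things that resemble listed ones, but are neither listed nor needed, are in the scene too. Leave any blue or purple look-alike of the collar alone.

How it is judged:
By the outcome, as a careful person would: the job done as asked, in the order asked, and still so for the second after the job is handed in, while the arm keeps its last pose, push and grip.
It also fails if it takes over 48 s, if anything falls off the work surface, if the arm or the gripper's body presses on something with over 40 N, if the wrist force passes 120 N, or if a joint passes its speed limit or range.

### The arm

A 7-joint arm with a two-finger parallel gripper is mounted at the origin on the work surface. World frame = base frame: x ahead of the robot, y to its left, z up, the work surface at z = 0. Lengths are in mm, angles in rad, forces in N, time in s.
With the tool pointing down it reaches from about 400 to 900 mm from the base axis. Payload 5.5 kg.
Tool frame: the origin (TCP) lies at the very end of the fingers, on their centre line; the grasp point (between the pads) lies 19 mm behind it; z points along the fingers, y is the line along which they close (so a half turn about z gives the same grasp; the last joint's range is limited). The gripper opens to 85 mm and grips with 20 to 120 N. Pads are 22 mm wide; open, the fingers measure 114 mm over their backs; the gripper's body (76 mm by 85 mm) begins 54 mm behind the grasp point. The pads swing forward as they close: fully open they stand 13 mm farther back than shut.
Start: joints at [1.607, 0.501, -0.427, 1.55, 0.221, 1.138, -0.21], TCP at [146.193, -633.346, 231.31] pointing down, gripper open.
Joint ranges: [-2.88, 2.88], [-0.31, 2.03], [-1.54, 1.56], [0.2, 2.42], [-1.41, 4.55], [0.19, 2.02], [-2.57, 2.57]. Speed limits (rad/s): [2.57, 2.57, 3.14, 3.14, 3.14, 3.14, 3.14].

### API

Orientations are given as [roll, pitch, yaw] about the fixed x, y, z axes, in that order (R = Rz(yaw) Ry(pitch) Rx(roll)).
In Python, from station import arm gives the robot as it stands. The module is installed in compiled form; this text tells all that it offers.
- The arm moves only by the tool step_arm, never from a script. Its arguments are lists of equal length, an entry for each row: "gripper": the gripper's target within -1 to 1 (fully open at 1, half-way at 0, shut at -1); "linear": the shift along the tool's x, y, z in m, a list of three; "angular": the turn, a rotation vector about the tool's x, y, z in degrees, a list of three. In form: {"gripper": [gripper, ...], "linear": [[dx, dy, dz], ...], "angular": [[ax, ay, az], ...]}. A call has 1 to 8 rows; each row is the pose to reach, as a shift and turn from the pose commanded when the call began, along the tool's axes at that moment; what a row does not reach only later rows make up. A row lasts 1/10 s, in which the tool goes at most 50 mm and 8.59 degrees, less where a joint would pass 70% of its speed; a pose out of reach is approached as far as the arm can. A call with a gripper value outside its range is refused whole. The fingers move at their own pace and stop on an object; "grip_force" is the grip in N (left out, the last holds). Time passes only in rows, so rows that repeat a pose let the fingers close. It gives the time, the measured TCP pose, the force, the opening and the grip force at its end, in the units of the state.
- arm.state(): the state, without advancing time (a new reading comes with each control period).
- arm.get_image(name): name is "side" or "top" or "wrist"; returns the picture (400x640x3 uint8, red, green, blue); there is no depth.
- arm.camera_info(name): a dict with "mtx" (3x3 intrinsics, pixels), "R" (3x3) and "t" (3): a world point X has camera coordinates R X + t; the wrist camera has in their place "mount" (4x4, takes a point from camera to tool coordinates, whose origin is the TCP and whose axes are the flange's). Camera axes: x right, y down, z forward; pixel columns grow to the right and rows downward; lengths in mm; the calibration is good to about 2 mm. A picture is of the moment at which its call begins: read the wrist's pose just before it. camera_info takes no time and is no camera call.
- arm.finish_job(): hands the job in; it is judged then, once.
Trained networks look in the newest picture that a camera, given by its name, has taken for a name from the list of things; names that differ only in an ending like _2 or _b are one class to them, and where a whole thing is asked for, a point or a joint stands for the part that bears it (a point fixed in the world has none). Each returns a list of dicts, best first, with "score" (0 to 1); they miss things now and then, are a little off and sometimes report something else, mostly with a low value. They report only what shows in the picture. A call takes as long as a camera call. They do not tell look-alikes from the thing itself.
- arm.spot_in(camera, target): "xy" ([column, row] as shares, 0 to 1, of the picture: columns of its width, rows of its height, amid what is visible of it).
- arm.masks_of(camera, target): "region" (400x640 bool, what is visible of it) and "xy" ([column, row] as shares, 0 to 1, of the picture: columns of its width, rows of its height, amid what is visible of it).
- arm.place_of(camera, target): "xy" ([column, row] as shares, 0 to 1, of the picture: columns of its width, rows of its height: a listed point, or the origin of a listed thing).
The state is a dict: "time_s": time; "q": joint angles; "qvel": joint speeds; "tau": joint torques, N m; "eef_pos": TCP position; "eef_rot": TCP orientation; "wrist_force": force on the tool from outside, world axes, zero at the start; "wrist_torque": the same for the moment, N m; "grip_width": finger opening in mm; "gripper_force": force on a finger pad.
Only numpy, scipy, OpenCV 4.12 (cv2) and the standard library are available. Lean on these libraries where they do the work, as an engineer would, in place of code of your own. Each camera call takes 0.05 s, during which the arm holds its last target. There are 200 camera calls.

## Working session

There is one attempt and no reset: what is moved stays moved. The work goes in short steps, Python scripts to look and compute and a tool call to move; the robot and the scene stay as the last step left them, time stands still between calls to the robot, and variables do not carry over. Pictures are saved under pics/ and viewed, at most 10 in all, crops included, and the job is handed in when it is done.

Besides the shell and the picture viewer there is one more tool, called after "Request:" as a command line: name --argument value ..., lists and objects as JSON in quotes. step_arm: Moves the arm, as the interface text tells. Its arguments: {"type":"object","properties":{"gripper":{"type":"array"},"linear":{"type":"array"},"angular":{"type":"array"},"grip_force":{"type":"number"}},"required":["gripper","linear","angular"]}

```bash
mkdir -p pics
cat > h.py <<'E'
import numpy as np, cv2
from station import arm
from scipy.spatial.transform import Rotation as Ro
def cam(n):
    i=arm.camera_info(n); K=np.array(i["mtx"])
    if "R" in i: return K,np.array(i["R"]),np.array(i["t"]).ravel()
    s=arm.state(); T=np.eye(4); T[:3,:3]=Ro.from_euler('xyz',s["eef_rot"]).as_matrix(); T[:3,3]=s["eef_pos"]
    M=np.linalg.inv(T@np.array(i["mount"])); return K,M[:3,:3],M[:3,3]
def tri(obs): # [(cam,(u,v)px)]
    A=[]
    for (K,R,t),(u,v) in obs:
        P=K@np.c_[R,t]; A+=[u*P[2]-P[0],v*P[2]-P[1]]
    A=np.array(A); A/=np.linalg.norm(A[:,:3],axis=1)[:,None]
    return np.linalg.lstsq(A[:,:3],-A[:,3],rcond=None)[0]
def onz(c,uv,z):
    K,R,t=c; d=R.T@np.linalg.inv(K)@np.array([*uv,1]); o=-R.T@t
    return o+d*(z-o[2])/d[2]
def snap(n,f=None):
    c=cam(n); im=arm.get_image(n)
    if f: cv2.imwrite(f"pics/{f}.png",im[:,:,::-1])
    return c,im
def px(r): return np.array(r["xy"])*[640,400]
E
python3 - <<'E'
from h import *
s=arm.state(); print(s)
C={}; ims=[]
for n in("side","top","wrist"):
    C[n],im=snap(n); cv2.imwrite(f"pics/{n}0.png",im[:,:,::-1])
    for t in("collar_top","bolt_knob","seat","grinder","tile","collar"):
        r=arm.place_of(n,t); print(n,t,[(px(x).round(1).tolist(),round(x["score"],2)) for x in r[:3]])
E
```

```text
{'time_s': 0.0, 'q': array([ 1.60719308,  0.50183896, -0.42678327,  1.55148104,  0.22080981,
        1.13829012, -0.21032559]), 'qvel': array([ 0.00016038,  0.00062651, -0.00124467, -0.00079318,  0.00010739,
       -0.00033471,  0.00024596]), 'tau': array([ 4.55497257e-04, -5.69530892e+01, -5.81641987e+00, -2.80941081e+01,
        1.05465978e-02,  1.20052506e-02,  1.44863799e-05]), 'eef_pos': array([ 145.95262719, -632.67694425,  230.2513044 ]), 'eef_rot': array([-3.13963439e+00, -4.99058178e-05,  2.26835799e-01]), 'wrist_force': array([-1.06394273,  0.43286537,  0.84843817]), 'wrist_torque': array([-0.01375249,  0.01149359, -0.01512383]), 'gripper_force': 0.0, 'grip_width': 85.56890651663832}
side collar_top [([259.0, 224.7], 0.85), ([330.5, 196.3], 0.8), ([257.8, 255.4], 0.54)]
side bolt_knob [([318.3, 177.3], 0.65)]
side seat [([331.8, 211.1], 0.63), ([374.8, 292.0], 0.52), ([273.6, 147.5], 0.48)]
side grinder [([329.1, 232.9], 0.63)]
side tile [([348.6, 192.1], 0.64)]
side collar [([336.3, 213.0], 0.79), ([256.0, 259.9], 0.68), ([259.8, 233.5], 0.57)]
top collar_top [([353.8, 188.3], 0.72), ([337.0, 257.2], 0.7), ([370.2, 255.1], 0.67)]
top bolt_knob [([353.6, 189.0], 0.73), ([315.7, 197.6], 0.47), ([202.6, 242.7], 0.42)]
top seat [([356.7, 191.6], 0.69)]
top grinder [([338.1, 201.0], 0.79)]
top tile [([320.1, 175.1], 0.49)]
top collar [([340.8, 257.1], 0.69), ([355.7, 192.3], 0.61), ([427.2, 254.0], 0.59)]
wrist collar_top []
wrist bolt_knob []
wrist seat []
wrist grinder []
wrist tile []
wrist collar []
```

Run:
```python
from h import *
for n in("side","top"):
    im=cv2.imread(f"pics/{n}0.png"); c=im[110:310,180:440]; cv2.imwrite(f"pics/{n}0c.png",cv2.resize(c,(780,600),interpolation=cv2.INTER_CUBIC))
S,T=cam("side"),cam("top")
print("ctop",tri([(S,(330.5,196.3)),(T,(353.8,188.3))]))
print("knob",tri([(S,(318.3,177.3)),(T,(315.7,197.6))]))
print("tile",tri([(S,(348.6,192.1)),(T,(320.1,175.1))]))
print("grinder",tri([(S,(329.1,232.9)),(T,(338.1,201))]))
print("seat",tri([(S,(331.8,211.1)),(T,(356.7,191.6))]))
```

```text
ctop [ 622.50980283 -100.50195681  157.9099372 ]
knob [598.33483157  14.9278157  132.38401123]
tile [681.20764374   3.39034172  84.65871363]
grinder [618.01691127 -58.36846947  -8.06434372]
seat [ 622.74487644 -112.21780752  118.93684905]
```

View pics/side0c.png

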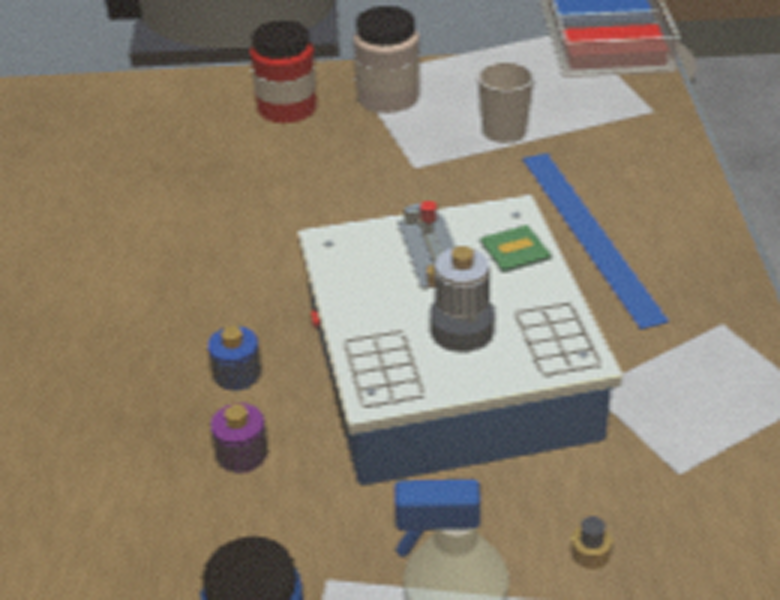

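View pics/top0c.png

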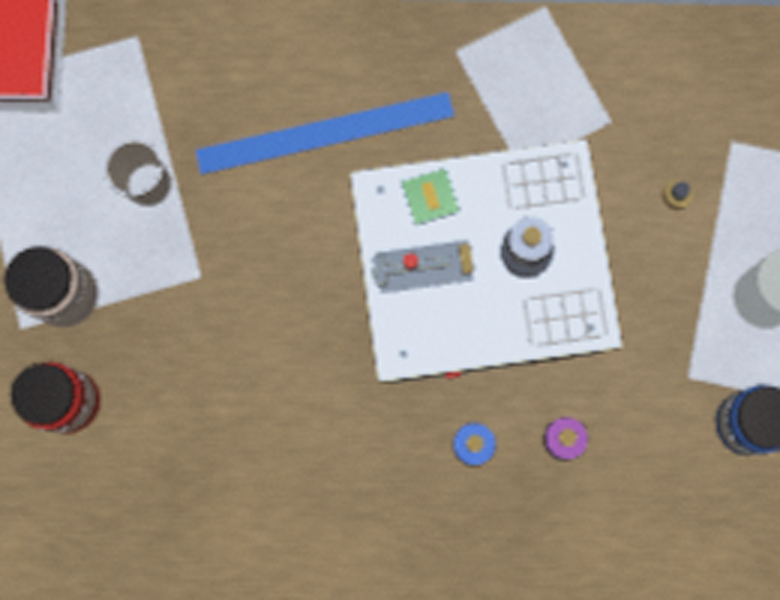

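The side view shows the collar's top at crop (462,255) and the red knob at (429,206). The network's knob point in that view is about 5 px off, towards the grey guide. The top view shows the knob at (411,260), the collar at (530,236) and clear deck corners. The blue and purple look-alikes stand on the table.

Run:
```python
from h import *
S,T=cam("side"),cam("top")
f=lambda x,y:(180+x/3,110+y/3)
k=tri([(S,f(429,205)),(T,f(411,260))]); print("knob",k, onz(T,f(411,260),129))
ct=[onz(T,f(*p),85)[:2] for p in [(352,173),(586,141),(621,347),(378,381)]]
cs=[onz(S,f(*p),85)[:2] for p in [(300,231),(533,197),(619,380),(348,425)]]
for c in(ct,cs):
    c=np.array(c); print(c.round(1).tolist(), c.mean(0))
    for i in range(4):
        d=c[(i+1)%4]-c[i]; print(np.linalg.norm(d).round(1), np.arctan2(d[1],d[0])%(np.pi/2))
print(cam("wrist")[0], arm.camera_info("wrist")["mount"])
```

```text
knob [606.46238998  11.45647835 129.44930666] [605.75449446  11.40069955 129.        ]
[[709.1, 77.8], [749.0, -175.0], [524.5, -210.7], [484.6, 44.5]] [616.80542292 -65.84518974]
256.0 0.1562012199361682
227.3 0.1576738163178124
258.3 0.15531014905327423
227.0 0.14738292801907887
[[487.7, 41.8], [712.2, 75.0], [747.3, -180.9], [525.7, -212.3]] [618.20041413 -69.10098318]
227.0 0.1469717032216045
258.3 0.136251482912767
223.8 0.14094226408345634
257.0 0.1486108700032478
[[336.06046326   0.         315.74999   ]
 [  0.         336.06046326 196.75602425]
 [  0.           0.           1.        ]] [[-4.28618648e-04 -9.57365286e-01 -2.88879776e-01  7.36841832e+01]
 [ 9.99999886e-01 -4.71123695e-04  7.76062345e-05  3.51572197e-01]
 [-2.10395622e-04 -2.88879710e-01  9.57365379e-01 -1.42311524e+02]
 [ 0.00000000e+00  0.00000000e+00  0.00000000e+00  1.00000000e+00]]
```

Request:
step_arm --gripper '[1,1,1,1,1,1,1,1]' --linear '[[0,0,-0.05],[0.593,-0.524,-0.069],[0.593,-0.524,-0.069],[0.593,-0.524,-0.069],[0.593,-0.524,-0.069],[0.593,-0.524,-0.069],[0.593,-0.524,-0.069],[0.593,-0.524,-0.069]]' --angular '[[0,0,0],[0,0,-85.5],[0,0,-85.5],[0,0,-85.5],[0,0,-85.5],[0,0,-85.5],[0,0,-85.5],[0,0,-85.5]]'

```text
time_s: 1.85
eef_pos: [350.4, -347.0, 290.1]
eef_rot: [3.141, 0.001, 1.283]
wrist_force: [1.0, -0.1, -0.3]
grip_width: 84.7
gripper_force: 0.0
```

Request:
step_arm --gripper '[1,1,1,1,1,1,1,1]' --linear '[[0.41,0.14,-0.01],[0.41,0.14,-0.01],[0.41,0.14,-0.01],[0.41,0.14,-0.01],[0.41,0.14,-0.01],[0.41,0.14,-0.01],[0.41,0.14,-0.01],[0.41,0.14,-0.01]]' --angular '[[0,0,-25],[0,0,-25],[0,0,-25],[0,0,-25],[0,0,-25],[0,0,-25],[0,0,-25],[0,0,-25]]'

```text
time_s: 2.65
eef_pos: [583.9, -22.5, 299.0]
eef_rot: [3.141, 0.001, 1.712]
wrist_force: [-0.3, -1.2, 0.6]
grip_width: 85.7
gripper_force: 0.0
```

Request:
step_arm --gripper '[1,1]' --linear '[[0,0,0],[0,0,0]]' --angular '[[0,0,0],[0,0,0]]'

```text
time_s: 2.85
eef_pos: [583.1, -21.5, 298.8]
eef_rot: [-3.141, -0.001, 1.718]
wrist_force: [0.3, -1.0, -0.4]
grip_width: 85.4
gripper_force: 0.0
```

Run:
```python
from h import *
c,im=snap("wrist","w1"); T=cam("top"); S=cam("side")
print(arm.state()["q"].round(3))
for t in("collar_top","bolt_knob","seat","collar"):
    for x in arm.place_of("wrist",t)[:3]: print(t,px(x).round(1),round(x["score"],2), onz(c,px(x),{"collar_top":158,"bolt_knob":129,"seat":105,"collar":118}[t]).round(1))
for t in ("bolt_knob","collar_top"):
    for x in arm.masks_of("wrist",t)[:2]:
        print(t,"mask",px(x).round(1),x["region"].sum(),round(x["score"],2))
```

```text
[ 0.714  0.443 -0.962  1.632  0.378  1.267 -0.175]
collar_top [180.4 168.3] 0.81 [466.4 -25.2 158. ]
bolt_knob [342.9 255.2] 0.67 [ 622.9 -100.   129. ]
seat [339.9 251.4] 0.62 [ 622.8 -107.5  105. ]
collar [348.6 257.1] 0.74 [ 631.1 -106.6  118. ]
collar [191.6 159.4] 0.72 [461.9 -25.5 118. ]
collar [195.5 229.6] 0.55 [468.9 -98.7 118. ]
bolt_knob mask [344.1 139.7] 825 0.73
collar_top mask [184.4 163.3] 1413 0.92
collar_top mask [190.9 235.2] 1283 0.92
```

View pics/w1.png

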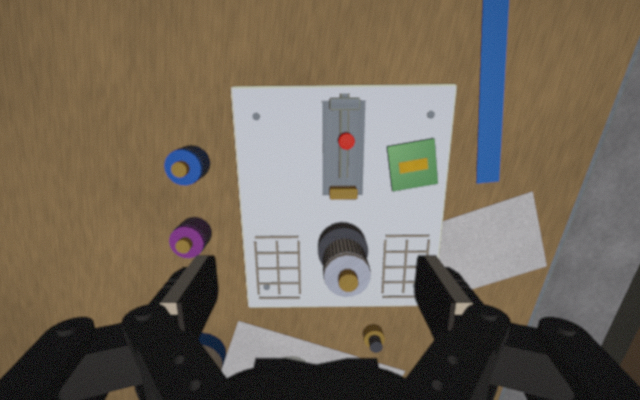

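The red knob's top is at (346,140), the collar's top centre at about (347,274) and the brass keeper at (343,193). The deck stands square to the image.

Run:
```python
from h import *
c=cam("wrist"); S,T=cam("side"),cam("top"); f=lambda x,y:(180+x/3,110+y/3)
print("knob",onz(c,(346,140),129),tri([(S,f(429,205)),(T,f(411,260)),(c,(346,140))]))
print("collar",onz(c,(347,274),158),tri([(S,f(461,267)),(T,f(530,238)),(c,(347,274))]))
q=np.array([onz(c,p,85)[:2] for p in[(232,87),(456,85),(442,305),(248,306)]]);print(q.mean(0))
for i in range(4):
    d=q[(i+1)%4]-q[i]; print(np.linalg.norm(d).round(1), np.arctan2(d[1],d[0])%(np.pi/2))
```

```text
knob [605.75613709  11.30904641 129.        ] [606.20243786  11.39579729 129.50750047]
collar [ 624.34073745 -109.76587141  158.        ] [ 624.77263016 -110.03054112  155.76928992]
[621.00649879 -67.05143067]
225.6 0.14750181015807032
257.0 0.19323505363025872
238.4 0.14438898870708572
256.0 0.14339784743146988
```

Request:
step_arm --gripper '[1,1,1,1,1,1,1,1]' --linear '[[0.029,0.0275,0.03],[0.029,0.0275,0.07],[0.029,0.0275,0.11],[0.029,0.0275,0.15],[0.029,0.0275,0.175],[0.029,0.0275,0.19],[0.029,0.0275,0.19],[0.029,0.0275,0.19]]' --angular '[[0,0,0],[0,0,0],[0,0,0],[0,0,0],[0,0,0],[0,0,0],[0,0,0],[0,0,0]]'

```text
time_s: 4.0
eef_pos: [606.8, 8.6, 110.0]
eef_rot: [3.14, -0.0, 1.713]
wrist_force: [-0.1, -0.2, -0.5]
grip_width: 85.3
gripper_force: 0.0
```

Request:
step_arm --gripper '[-0.3,-0.7,-1,-1,-1,-1,-1,-1]' --linear '[[0,0,0],[0,0,0],[0,0,0],[0,0,0],[0,0,0],[0,0,0],[0,0,0],[0,0,0]]' --angular '[[0,0,0],[0,0,0],[0,0,0],[0,0,0],[0,0,0],[0,0,0],[0,0,0],[0,0,0]]' --grip_force 30

```text
time_s: 4.8
eef_pos: [607.2, 8.9, 109.5]
eef_rot: [3.139, 0.0, 1.713]
wrist_force: [3.9, 0.4, 1.9]
grip_width: 14.4
gripper_force: 29.8
```

Request:
step_arm --gripper '[-1,-1,-1,-1,-1,-1,-1,-1]' --linear '[[-0.005,0,0],[-0.01,0,0],[-0.015,0,0],[-0.02,0,0],[-0.025,0,0],[-0.029,0,0],[-0.03,0,0],[-0.03,0,0]]' --angular '[[0,0,0],[0,0,0],[0,0,0],[0,0,0],[0,0,0],[0,0,0],[0,0,0],[0,0,0]]'

```text
time_s: 5.6
eef_pos: [611.7, -20.1, 109.5]
eef_rot: [3.138, -0.001, 1.713]
wrist_force: [5.7, 2.0, 0.5]
grip_width: 14.5
gripper_force: 29.8
```

Request:
step_arm --gripper '[-1,-1,-1,-1,-1,-1]' --linear '[[-0.002,0,0],[-0.004,0,0],[-0.006,0,0],[-0.006,0,0],[-0.006,0,0],[-0.006,0,0]]' --angular '[[0,0,0],[0,0,0],[0,0,0],[0,0,0],[0,0,0],[0,0,0]]'

```text
time_s: 6.2
eef_pos: [612.5, -24.6, 109.6]
eef_rot: [3.138, -0.003, 1.715]
wrist_force: [5.4, 4.5, 0.6]
grip_width: 15.0
gripper_force: 29.7
```

Request:
step_arm --gripper '[-1,-1,-1,-1,-1]' --linear '[[-0.002,0,0],[-0.004,0,0],[-0.004,0,0],[-0.004,0,0],[-0.004,0,0]]' --angular '[[0,0,0],[0,0,0],[0,0,0],[0,0,0],[0,0,0]]'

```text
time_s: 6.7
eef_pos: [612.5, -24.8, 109.5]
eef_rot: [3.138, -0.007, 1.717]
wrist_force: [4.4, 10.1, -0.1]
grip_width: 14.9
gripper_force: 29.6
```

Request:
step_arm --gripper '[-1,0.2,1,1,1,1,1,1]' --linear '[[0.006,0,0],[0.006,0,0],[0.006,0,0],[0.006,0,0],[0.006,0,-0.01],[0.006,0,-0.05],[0.006,0,-0.09],[0.006,0,-0.12]]' --angular '[[0,0,0],[0,0,0],[0,0,0],[0,0,0],[0,0,0],[0,0,0],[0,0,0],[0,0,0]]'

```text
time_s: 7.5
eef_pos: [611.2, -24.7, 232.0]
eef_rot: [3.14, 0.0, 1.713]
wrist_force: [0.9, -0.0, 0.6]
grip_width: 85.6
gripper_force: 0.0
```

Request:
step_arm --gripper '[1,1,1,1]' --linear '[[-0.045,0,0],[-0.045,0,0],[-0.045,0,0],[-0.045,0,0]]' --angular '[[0,0,0],[0,0,0],[0,0,0],[0,0,0]]'

```text
time_s: 7.9
eef_pos: [616.7, -69.1, 228.8]
eef_rot: [-3.141, -0.001, 1.713]
wrist_force: [0.2, 0.9, -0.4]
grip_width: 85.5
gripper_force: 0.0
```

Run:
```python
from h import *
c,im=snap("wrist","w2"); s=arm.state(); print(s["eef_pos"],s["eef_rot"],s["q"].round(2))
for t in("collar_top","bolt_knob"):
    for x in arm.place_of("wrist",t)[:3]: print(t,px(x).round(1),round(x["score"],2), onz(c,px(x),{"collar_top":158,"bolt_knob":129}[t]).round(1))
```

```text
[616.72921818 -68.54890745 228.83834537] [-3.14098561e+00 -6.85547582e-04  1.71412697e+00] [ 0.7   0.57 -0.9   1.62  0.48  1.18 -0.16]
collar_top [120.  130.5] 0.91 [488.1 -34.7 158. ]
collar_top [132.5 221.6] 0.76 [494.9 -95.2 158. ]
collar_top [319.1 263.1] 0.64 [ 624.6 -108.3  158. ]
bolt_knob [319.  127.5] 0.6 [611.6 -17.8 129. ]
```

View pics/w2.png

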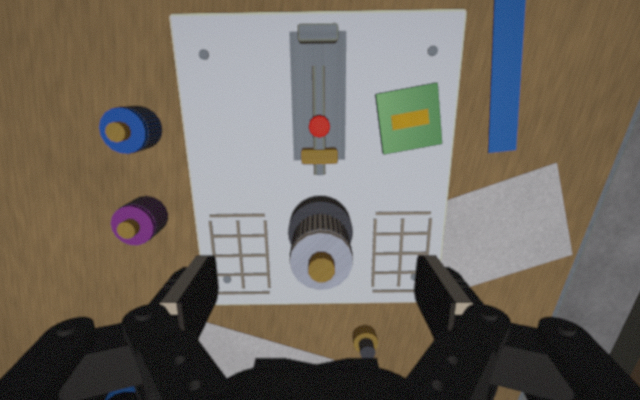

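The knob sits at (319,126) with the bolt's tip showing through the keeper at (320,168), so the bolt is home. The collar's top centre is at (321,262). Next I grasp the collar.

Request:
step_arm --gripper '[1,1,1,1,1,1,1]' --linear '[[-0.041,0.0025,0],[-0.041,0.0025,0.03],[-0.041,0.0025,0.06],[-0.041,0.0025,0.085],[-0.041,0.0025,0.105],[-0.041,0.0025,0.105],[-0.041,0.0025,0.105]]' --angular '[[0,0,0],[0,0,0],[0,0,0],[0,0,0],[0,0,0],[0,0,0],[0,0,0]]'

```text
time_s: 8.75
eef_pos: [625.5, -108.8, 124.1]
eef_rot: [-3.141, -0.001, 1.714]
wrist_force: [0.3, -1.1, 0.3]
grip_width: 85.5
gripper_force: 0.0
```

Request:
step_arm --gripper '[0.3,0,-0.5,-1,-1,-1]' --linear '[[0,0,0],[0,0,0],[0,0,0],[0,0,0],[0,0,0],[0,0,0]]' --angular '[[0,0,0],[0,0,0],[0,0,0],[0,0,0],[0,0,0],[0,0,0]]' --grip_force 60

```text
time_s: 9.35
eef_pos: [626.2, -109.7, 124.6]
eef_rot: [3.14, 0.0, 1.713]
wrist_force: [1.5, -0.2, 1.4]
grip_width: 43.5
gripper_force: 60.5
```

Request:
step_arm --gripper '[-1,-1,-1,-1,-1]' --linear '[[0,0,0.003],[0,0,0.006],[0,0,0.009],[0,0,0.009],[0,0,0.009]]' --angular '[[0,0,0],[0,0,0],[0,0,0],[0,0,0],[0,0,0]]'

```text
time_s: 9.85
eef_pos: [626.5, -109.8, 121.9]
eef_rot: [3.14, 0.004, 1.713]
wrist_force: [-17.4, -1.6, 46.2]
grip_width: 43.2
gripper_force: 64.8
```

Request:
step_arm --gripper '[-1,-1,-1,-1,-1]' --linear '[[0,0,-0.004],[0,0,-0.004],[0,0,-0.004],[0,0,-0.004],[0,0,-0.004]]' --angular '[[0,0,0],[0,0,6],[0,0,12],[0,0,18],[0,0,18]]'

```text
time_s: 10.35
eef_pos: [626.6, -110.8, 122.2]
eef_rot: [3.139, 0.003, 1.395]
wrist_force: [-5.7, -2.3, 22.6]
grip_width: 43.3
gripper_force: 62.6
```

Request:
step_arm --gripper '[-1,-1,-1,-1]' --linear '[[0,0,0],[0,0,0],[0,0,0],[0,0,0]]' --angular '[[0,0,5],[0,0,10],[0,0,15],[0,0,15]]'

```text
time_s: 10.75
eef_pos: [625.5, -111.2, 122.2]
eef_rot: [3.14, 0.003, 1.134]
wrist_force: [-8.4, -2.4, 24.3]
grip_width: 43.5
gripper_force: 62.7
```

Request:
step_arm --gripper '[-1,-1,-1,-1]' --linear '[[0,0,0],[0,0,0],[0,0,0],[0,0,0]]' --angular '[[0,0,5],[0,0,10],[0,0,10],[0,0,10]]'

```text
time_s: 11.15
eef_pos: [624.9, -111.0, 122.2]
eef_rot: [3.14, 0.003, 0.961]
wrist_force: [-11.1, -1.7, 26.2]
grip_width: 43.4
gripper_force: 62.9
```

Request:
step_arm --gripper '[-1,-1,-1,-1]' --linear '[[0,0,0],[0,0,0],[0,0,0],[0,0,0]]' --angular '[[0,0,5],[0,0,10],[0,0,10],[0,0,10]]'

```text
time_s: 11.55
eef_pos: [624.4, -110.6, 122.2]
eef_rot: [3.141, 0.004, 0.787]
wrist_force: [-12.9, -0.8, 27.1]
grip_width: 43.3
gripper_force: 63.1
```

Request:
step_arm --gripper '[-1,-1,-1,-1]' --linear '[[0,0,0],[0,0,0],[0,0,0],[0,0,0]]' --angular '[[0,0,5],[0,0,10],[0,0,10],[0,0,10]]'

```text
time_s: 11.95
eef_pos: [624.1, -109.9, 122.1]
eef_rot: [3.141, 0.004, 0.613]
wrist_force: [-13.3, 0.4, 27.3]
grip_width: 43.3
gripper_force: 63.1
```

Request:
step_arm --gripper '[-1,-1,-1,-1]' --linear '[[0,0,0],[0,0,0],[0,0,0],[0,0,0]]' --angular '[[0,0,5],[0,0,10],[0,0,10],[0,0,10]]'

```text
time_s: 12.35
eef_pos: [624.1, -109.2, 122.0]
eef_rot: [-3.142, 0.003, 0.439]
wrist_force: [-12.3, 0.9, 26.5]
grip_width: 43.5
gripper_force: 62.9
```

Request:
step_arm --gripper '[-1,-1,-1,-1]' --linear '[[0,0,0],[0,0,0],[0,0,0],[0,0,0]]' --angular '[[0,0,5],[0,0,10],[0,0,10],[0,0,10]]'

```text
time_s: 12.75
eef_pos: [624.1, -108.4, 119.6]
eef_rot: [-3.14, 0.002, 0.265]
wrist_force: [-4.8, 2.7, 10.2]
grip_width: 43.6
gripper_force: 61.9
```

It dropped into the keyways. Next I push it home.

Request:
step_arm --gripper '[-1,-1,-1,-1,-1,-1]' --linear '[[0,0,0.002],[0,0,0.004],[0,0,0.006],[0,0,0.008],[0,0,0.009],[0,0,0.009]]' --angular '[[0,0,0],[0,0,0],[0,0,0],[0,0,0],[0,0,0],[0,0,0]]'

```text
time_s: 13.35
eef_pos: [624.0, -108.2, 112.4]
eef_rot: [-3.14, 0.003, 0.264]
wrist_force: [-11.7, 3.2, 24.2]
grip_width: 43.2
gripper_force: 63.6
```

Request:
step_arm --gripper '[-1,-1,-1,-1,-1]' --linear '[[0,0,0.001],[0,0,0.001],[0,0,0.001],[0,0,0.001],[0,0,0.001]]' --angular '[[0,0,0],[0,0,0],[0,0,0],[0,0,0],[0,0,0]]'

```text
time_s: 13.85
eef_pos: [624.0, -108.2, 112.4]
eef_rot: [-3.141, 0.003, 0.264]
wrist_force: [-14.6, 3.6, 30.1]
grip_width: 43.5
gripper_force: 64.1
```

Run:
```python
from h import *
print(arm.state()["eef_pos"],arm.state()["wrist_force"])
a=snap("side")[1][150:250,270:390]
cv2.imwrite("pics/s2.png",cv2.resize(a[:,:,::-1],(720,600),interpolation=cv2.INTER_CUBIC))
```

```text
[ 624.02034454 -108.24099787  112.35756665] [-14.62507609   3.60738531  30.0969609 ]
```

View pics/s2.png

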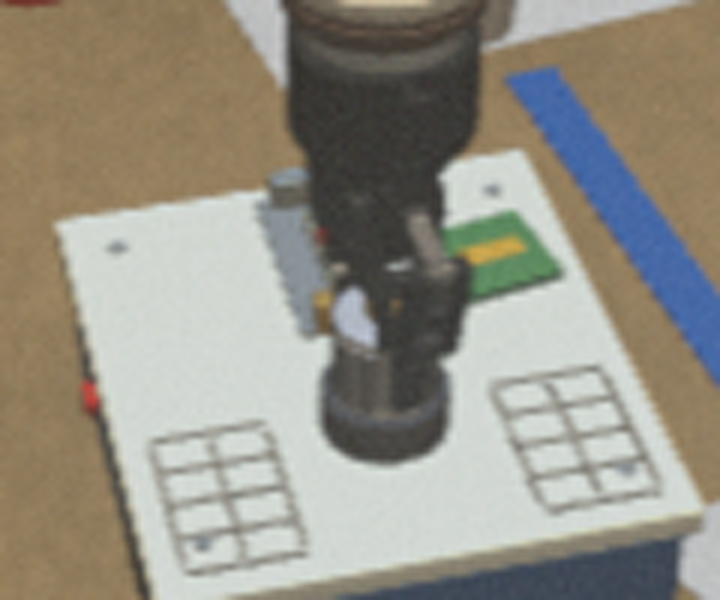

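The collar's lower edge meets the boss at about (385,410) with no gap. The red knob is just visible beside the keeper, and the tile hasn't moved. Adding 6 N of push left z at 112.4, so it is on its seat.

```bash
python3 -c "
from station import arm
print(arm.finish_job())"
```

```text
the job is handed in; nothing more can be done
None
```

The bolt is fully home in its keeper, and the collar is keyed onto its lugs and was still held down on its seat, at about 30 N, when I handed the job in at about 14 s.

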